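# Centre a carving block between the stage stops and close the keeper

### The arm

A 6-joint arm with a two-finger parallel gripper is mounted at the origin on the work surface. World frame = base frame: x ahead of the robot, y to its left, z up, the work surface at z = 0. Lengths are in m, angles in degrees, forces in N, time in s.
With the tool pointing down it reaches from about 0.35 to 0.875 m from the base axis. Payload 4.2 kg.
Tool frame: the origin (TCP) lies at the very end of the fingers, on their centre line; the grasp point (between the pads) lies 19 mm behind it; z points along the fingers, y is the line along which they close (so a half turn about z gives the same grasp; the last joint's range is limited). The gripper opens to 87 mm and grips with 3 to 60 N. Pads are 19 mm wide; open, the fingers measure 117 mm over their backs; the gripper's body (75 mm by 190 mm) begins 51 mm behind the grasp point.
Start: joints at [85.004, 22.042, 0.453, 0, -68.411, -14.817], TCP at [0.212, 0.588, 0.223] pointing down, gripper open.
Joint ranges: [-179.83, 179.83], [-69.29, 118.12], [-61.27, 80.66], [-181.25, 117.63], [-171.15, -9.14], [-177.46, 177.46]. Speed limits (degrees/s): [159.86, 159.86, 180, 180, 180, 180].

### API

Orientations are given as a 3x3 rotation matrix whose columns are the frame's x, y, z axes.
In Python, from station import r gives the robot as it stands.
- The arm moves only by the tool jog_arm, never from a script. Its argument "plan" is text: rows parted by semicolons, each of 7 numbers parted by spaces: the shift along the tool's x, y, z normalised to -1 to 1, where 1 is 0.025 m, then the turn, a rotation vector about the tool's x, y, z normalised to -1 to 1, where 1 is 8 degrees, then the closure, from -1 (fully open) to 1 (shut). A call has exactly 10 rows; each row shifts and turns the commanded pose from where the row before left it, along the tool's axes as they then stand; what a row does not reach is not made up. A row lasts 1/10 s, in which the tool goes at most 50 mm and 8.59 degrees, less where a joint would pass 70% of its speed; a pose out of reach is approached as far as the arm can. A call with a number of a shift or a turn outside -1 to 1 is refused whole. A call with a gripper value outside its range is refused whole. The fingers move at their own pace and stop on an object; the grip force is fixed at half the most. Time passes only in rows, so rows that do not move let the fingers close, or fill a call up. It gives the time, the measured TCP pose, the force, the opening and the grip force at its end, in the units of the state.
- r.sense(): the state, without advancing time (a new reading comes with each control period).
- r.capture(name): name is "scene" or "top" or "wrist"; returns (picture, depth): 400x640x3 uint8, red, green, blue; 400x640 float32, m along the optical axis (not along the pixel's ray), 0 where there is no reading.
- r.get_calibration(name): a dict with "mtx" (3x3 intrinsics, pixels), "extrinsics" (4x4, takes a point from camera to world coordinates). Camera axes: x right, y up, looking along -z (the intrinsics and any distortion apply to the point x, -y, -z); pixel columns grow to the right and rows downward; lengths in m; the calibration is good to about 2 mm. A picture is of the moment at which its call begins: read the wrist's pose just before it. get_calibration takes no time and is no camera call; for the wrist camera it gives the pose at the moment of the call.
- r.finish_job(): hands the job in; it is judged then, once.
The state is a dict: "time_s": time; "joints": joint angles; "joint_velocities": joint speeds; "effort": joint torques, N m; "tcp_pos": TCP position; "ee_rot": TCP orientation; "wrist_force": force on the tool from outside, world axes, zero at the start; "moment": the same for the moment, N m; "gripper_width": opening from 0.0 (shut) to 1.0 (fully open); "gripper_force": force on a finger pad.
Only numpy, scipy, OpenCV 4.12 (cv2) and the standard library are available. Lean on these libraries where they do the work, as an engineer would, in place of code of your own. Each camera call takes 0.05 s, during which the arm holds its last target. There are 200 camera calls.

### The job

Lay the dark walnut block flat on the blue carving stage, squarely along the cork strip and centred between the two steel stops (on the cork across, equal gaps at both ends), and let go of it. Then turn the red knob clockwise until its keeper bar lies squarely across the block, without pushing the block off centre. Leave the pale block and the gouge where they are.

Things in the scene. Friction and masses are not known exactly. Their poses are not given: they have to be found in the camera images.
- walnut: dark brown walnut carving block, 110 x 50 x 30 mm (x, y, z), about 0.12 kg, pencilled leaf on top; starts lying flat on the bench at any yaw. Origin: centre of its underside; x along its length, z up. Either end may face either stop.
- lime: pale limewood block of the same size and pencilled leaf, 110 x 50 x 30 mm, lying flat on the bench; not wanted, leave it. Origin: centre of its underside; x along its length. It may lie in either of the two blocks' places.
- stage: blue iron carving stage fixed to the bench, turned up to 0.3 rad: a plate 20 mm thick, from -125 to +60 mm in its x and -100 to +100 mm in its y; z up. Origin: on the bench, under the centre of the block's place. A cork strip 50 mm wide (x -25 to +25 mm), flush with the plate, runs along y between the stops, with a white line across at y = 0. The keeper's post is on its -x side, towards the robot.
- stop_left (a point): middle of the top edge of the inner face of the stop at the stage's +y end, 34 mm above the bench (14 mm above the plate). Two like steel stops, 15 mm thick and 100 mm long along the stage's x, have their inner faces at stage y = +75 and -75 mm: a centred block, its length along y, leaves 20 mm at each end.
- stage_centre (a point): centre of the block's place, on the plate's top (20 mm above the bench), midway between the stops and in the middle of the cork strip; axes as the stage's. The centred block has its origin here.
- keeper (a joint): angle of the keeper about its upright post at stage x = -95 mm, y = 0. At 0 the bar points along the stage's +y, clear of the block; it grows clockwise seen from above; at 1.571 rad, a hard stop, the bar points along the stage's +x, across the block's middle. Starts at 0.1 to 0.45 rad. Turns with light friction (0.06 N m) and stays where it is left.
- keeper_grip (a point): point to grip on the red knob, on the post's axis, 80 mm above the bench. The grip is an upright red fin 12 mm thick, 44 mm long (along the keeper bar) and 24 mm high, from 66 to 90 mm above the bench, on a black hub of 18 mm radius (53 to 66 mm). The point turns with the keeper: y along the bar, z up.
- keeper_tip (a point): middle of the underside of the free end of the aluminium keeper bar, 105 mm from the post's axis, 53 mm above the bench: 3 mm clear above a block lying on the plate. The bar is 20 mm wide and 8 mm thick. Axes as keeper_grip.
- gouge: wood-handled gouge, about 210 mm long, 26 mm high, lying on the bench between the stage and the blocks, beyond them; leave it. Origin: near its middle, on the bench; x towards the blade.

How it is judged:
By the outcome, as a careful person would: the job done as asked, in the order asked, and still so for the second after the job is handed in, with the robot touching nothing.
It also fails if it takes over 54 s, if anything falls off the work surface, if the arm or the gripper's body presses on something with over 40 N, if the wrist force passes 120 N, or if a joint passes its speed limit or range.

## Working session

There is one attempt and no reset: what is moved stays moved. The work goes in short steps, Python scripts to look and compute and a tool call to move; the robot and the scene stay as the last step left them, time stands still between calls to the robot, and variables do not carry over. Pictures are saved under pics/ and viewed, at most 10 in all, crops included, and the job is handed in when it is done.

Besides the shell and the picture viewer there is one more tool, called after "Call:" as a command line: name --argument value ..., lists and objects as JSON in quotes. jog_arm: Moves the arm, as the interface text tells. Scaled input: -1 to 1 covers 0.025 m each way for a shift and 8 degrees each way for a turn. Its arguments: {"type":"object","properties":{"plan":{"type":"string"}},"required":["plan"]}

```bash
ls; mkdir -p pics
python3 - <<'E'
from station import r
import cv2,numpy as np
s=r.sense();print({k:np.round(v,3).tolist() for k,v in s.items()})
for n in("top","scene"):
    p,d=r.capture(n);np.savez(f"{n}0.npz",p=p,d=d,**{k:v for k,v in r.get_calibration(n).items() if k in("mtx","extrinsics")})
    cv2.imwrite(f"pics/{n}0.png",p[:,:,::-1]);print(n,{k:np.round(v,3).tolist() for k,v in r.get_calibration(n).items()})
E
```

```text
pics
{'time_s': 0.0, 'joints': [85.003, 22.09, 0.379, -0.028, -68.412, -14.816], 'joint_velocities': [-0.015, -0.044, 0.057, -0.138, -0.063, 0.101], 'effort': [0.0, -39.066, 18.74, 4.22, 0.011, -0.0], 'tcp_pos': [0.212, 0.587, 0.221], 'ee_rot': [[0.941, -0.339, -0.001], [-0.339, -0.941, -0.002], [0.0, 0.002, -1.0]], 'wrist_force': [0.217, 0.496, -0.239], 'moment': [-0.015, -0.022, 0.006], 'gripper_force': 0.0, 'gripper_width': 1.003}
top {'mtx': [[398.986, 0.0, 321.07], [0.0, 398.986, 210.886], [0.0, 0.0, 1.0]], 'extrinsics': [[-0.012, 0.989, -0.151, 0.495], [-1.0, -0.015, -0.018, 0.05], [-0.02, 0.15, 0.988, 0.806], [0.0, 0.0, 0.0, 1.0]]}
scene {'mtx': [[391.488, 0.0, 315.2], [0.0, 391.488, 194.743], [0.0, 0.0, 1.0]], 'extrinsics': [[-0.874, -0.265, 0.408, 0.92], [0.486, -0.496, 0.719, 0.623], [0.012, 0.827, 0.562, 0.514], [0.0, 0.0, 0.0, 1.0]]}
```

View pics/top0.png

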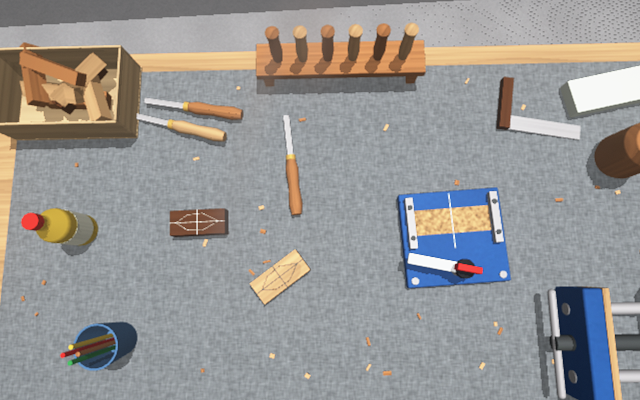

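View pics/scene0.png

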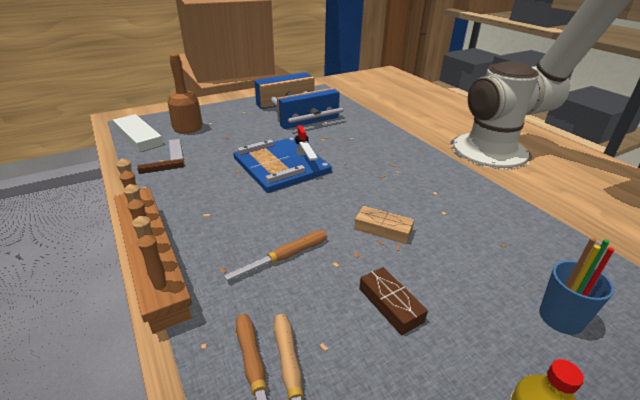

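The top view shows the walnut block at about (199,222), the lime block at (280,277) and the gouge at (292,165). The stage is centred near (455,235), with the red knob at (467,268). The scene view agrees with this.

```bash
cat > h.py <<'E'
import numpy as np,cv2
def load(f):
    z=np.load(f);return z['p'],z['d'],z['mtx'],z['extrinsics']
def ray(uv,K,T,z):
    uv=np.atleast_2d(uv).astype(float);z=np.broadcast_to(z,len(uv))
    d=np.c_[(uv[:,0]-K[0,2])/K[0,0],-(uv[:,1]-K[1,2])/K[1,1],-np.ones(len(uv))]@T[:3,:3].T
    o=T[:3,3];return o+d*((z-o[2])/d[:,2])[:,None]
def cloud(d,K,T):
    v,u=np.mgrid[:d.shape[0],:d.shape[1]]
    c=np.stack([(u-K[0,2])/K[0,0]*d,-(v-K[1,2])/K[1,1]*d,-d],-1)
    return c@T[:3,:3].T+T[:3,3]
def rect(xy):
    (c,s,a)=cv2.minAreaRect((xy*1000).astype(np.float32))
    b=cv2.boxPoints((c,s,a));e=b[1]-b[0],b[2]-b[1]
    e=max(e,key=np.linalg.norm);yaw=np.degrees(np.arctan2(e[1],e[0]))%180
    return np.round(c,1),np.round(sorted(s),1),round(yaw,1)
def biggest(m):
    n,l,st,_=cv2.connectedComponentsWithStats(m.astype(np.uint8));return l==1+np.argmax(st[1:,4])
E
python3 - <<'E'
from h import *
p,d,K,T=load('top0.npz');P=cloud(d,K,T)
hsv=cv2.cvtColor(p,cv2.COLOR_RGB2HSV).astype(int);H,S,V=hsv[...,0],hsv[...,1],hsv[...,2]
win=lambda x0,x1,y0,y1:(lambda m:(m.__setitem__((slice(y0,y1),slice(x0,x1)),True),m)[1])(np.zeros(d.shape,bool))
for n,w,pl in(("walnut",win(155,240,195,250),.03),("lime",win(240,320,240,312),.03)):
    z=P[...,2];m=biggest(w&(z>.022)&(z<.04));uv=np.argwhere(m)[:,::-1]
    print(n,m.sum(),'z',np.median(z[m]),'depth',rect(P[m][:,:2]),'ray',rect(ray(uv,K,T,pl)[:,:2]))
print('bench z',np.median(P[300:340,200:300,2]))
w=win(385,520,180,300)
blue=w&(H>100)&(H<125)&(S>150)
uv=np.argwhere(blue&(abs(P[...,2]-.02)<.006))[:,::-1];print('plate z',np.median(P[blue][:,2]),rect(ray(uv,K,T,.02)[:,:2]))
cork=biggest(w&(H>8)&(H<28)&(S>60)&(V>120));uv=np.argwhere(cork)[:,::-1];print('cork',cork.sum(),rect(ray(uv,K,T,.02)[:,:2]))
st=w&(P[...,2]>.029)&(P[...,2]<.039)
n,l,s,c=cv2.connectedComponentsWithStats(st.astype(np.uint8))
for i in range(1,n):
    if s[i,4]>60: uv=np.argwhere(l==i)[:,::-1];print('stop',s[i,4],np.median(P[l==i][:,2]),rect(ray(uv,K,T,.034)[:,:2]))
red=biggest(w&((H<6)|(H>174))&(S>170)&(P[...,2]>.08));uv=np.argwhere(red)[:,::-1];print('fin',red.sum(),np.median(P[red][:,2]),rect(ray(uv,K,T,.09)[:,:2]))
bar=biggest(w&(P[...,2]>.055)&(P[...,2]<.065)&(S<60)&(V>130));uv=np.argwhere(bar)[:,::-1];print('bar',bar.sum(),np.median(P[bar][:,2]),rect(ray(uv,K,T,.061)[:,:2]))
E
```

```text
walnut 1425 z 0.0292425643041484 depth (array([596.4, 308. ]), array([ 50.6, 110.6]), np.float32(92.0)) ray (array([595.8, 306.5]), array([ 50.5, 111.2]), np.float32(91.9))
lime 1496 z 0.02894605279099738 depth (array([487.8, 144.5]), array([ 50., 110.]), np.float32(126.4)) ray (array([487.9, 144.1]), array([ 50. , 109.7]), np.float32(126.4))
bench z -4.195599133005601e-06
plate z 0.01874488636084759 (array([ 559.5, -194.3]), array([182.1, 197.7]), np.float32(93.5))
cork 917 (array([ 594.6, -232. ]), array([49.8, 72.9]), np.float32(93.6))
stop 414 0.032735877935113566 (array([ 597.5, -275.2]), array([15.9, 98.9]), np.float32(3.5))
stop 407 0.032891867891489124 (array([ 588. , -111.3]), array([15.8, 98.8]), np.float32(3.5))
fin 162 0.08837754808642767 (array([ 497.9, -197.4]), array([11.4, 43.4]), np.float32(77.9))
bar 501 0.05970487714366135 (array([ 510. , -139.9]), array([19.3, 88.3]), np.float32(78.4))
```

Call:
jog_arm --plan "0 0 -0.3 0 0 0.95 -1;0 0 -0.3 0 0 0.95 -1;0 0 -0.3 0 0 0.95 -1;0 0 -0.3 0 0 0.95 -1;0 0 -0.3 0 0 0.95 -1;0 0 -0.3 0 0 0.95 -1;0 0 -0.3 0 0 0.95 -1;0 0 -0.3 0 0 0.95 -1;0 0 0 0 0 0.92 -1;0 0 0 0 0 0 -1"

```text
time_s: 1.1
tcp_pos: [0.2117, 0.5878, 0.2822]
ee_rot: [[0.036, -0.999, -0.0], [-0.999, -0.036, -0.001], [0.001, 0.0, -1.0]]
wrist_force: [0.9, -0.6, -0.1]
gripper_width: 1.002
gripper_force: 0.0
```

Call:
jog_arm --plan "0.78 -1 0 0 0 0 -1;0.78 -1 0 0 0 0 -1;0.78 -1 0 0 0 0 -1;0.78 -1 0 0 0 0 -1;0.78 -1 0 0 0 0 -1;0.78 -1 0 0 0 0 -1;0.78 -1 0 0 0 0 -1;0.78 -1 0 0 0 0 -1;0.78 -1 0 0 0 0 -1;0.78 -1 0 0 0 0 -1"

```text
time_s: 2.1
tcp_pos: [0.4693, 0.4009, 0.282]
ee_rot: [[0.039, -0.999, -0.001], [-0.999, -0.039, -0.001], [0.001, 0.001, -1.0]]
wrist_force: [-0.5, 0.5, -0.1]
gripper_width: 0.998
gripper_force: 0.0
```

Call:
jog_arm --plan "0.5 -0.62 0 0 0 0 -1;0.5 -0.62 0 0 0 0 -1;0.5 -0.62 0 0 0 0 -1;0.5 -0.62 0 0 0 0 -1;0.5 -0.62 0.5 0 0 0 -1;0.5 -0.62 0.5 0 0 0 -1;0.5 -0.62 0.5 0 0 0 -1;0.5 -0.62 0.5 0 0 0 -1;0 0 0 0 0 0 -1;0 0 0 0 0 0 -1"

```text
time_s: 3.1
tcp_pos: [0.5959, 0.306, 0.2317]
ee_rot: [[0.036, -0.999, -0.001], [-0.999, -0.036, -0.001], [0.001, 0.001, -1.0]]
wrist_force: [-0.4, 0.2, 0.7]
gripper_width: 0.999
gripper_force: 0.0
```

Run:
```python
from station import r
import cv2,numpy as np
from h import *
s=r.sense();print(np.round(s['tcp_pos'],4),np.round(s['ee_rot'],3).tolist(),np.round(s['joints'],1))
c=r.get_calibration('wrist');p,d=r.capture('wrist');K,T=c['mtx'],c['extrinsics']
np.savez('w1.npz',p=p,d=d,mtx=K,extrinsics=T);cv2.imwrite('pics/w1.png',p[:,:,::-1])
P=cloud(d,K,T);z=P[...,2];print(T.round(3).tolist(),K.round(1).tolist())
m=biggest((z>.022)&(z<.036)&(d>0));uv=np.argwhere(m)[:,::-1];print(uv.min(0),uv.max(0),np.median(z[m]),rect(P[m][:,:2]),rect(ray(uv,K,T,.03)[:,:2]))
```

```text
[0.5959 0.306  0.2317] [[0.036, -0.999, -0.001], [-0.999, -0.036, -0.001], [0.001, 0.001, -1.0]] [ 41.   26.2   8.4  -0.  -72.3 -38.9]
[[-0.999, 0.035, 0.013, 0.599], [-0.037, -0.953, -0.299, 0.222], [0.002, -0.3, 0.954, 0.394], [0.0, 0.0, 0.0, 1.0]] [[359.5, 0.0, 315.3], [0.0, 359.5, 190.7], [0.0, 0.0, 1.0]]
[291 109] [341 213] 0.030399764139268648 (array([594.4, 306.2]), array([ 50.1, 110.2]), np.float32(91.9)) (array([594.4, 306.2]), array([ 49.8, 110.4]), np.float32(91.9))
```

View pics/w1.png

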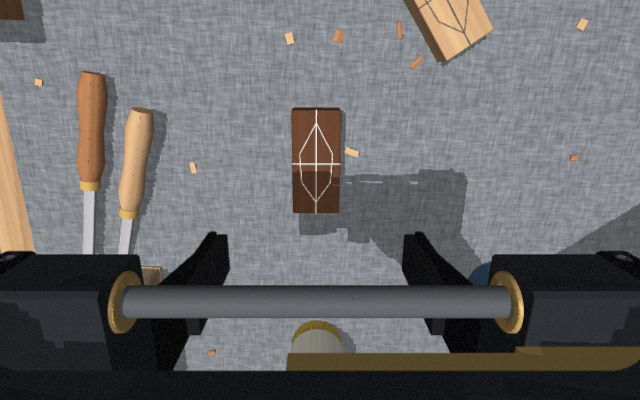

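The wrist view shows the walnut squarely under the fingers' midline, with its centre at about (316,160). It measures x 594.5 mm, y 306.2 mm, yaw 91.9°, which agrees with the top view. I'll go down and grip.

Call:
jog_arm --plan "0 0.06 0.95 0 0 0 -1;0 0 0.95 0 0 0 -1;0 0 0.95 0 0 0 -1;0 0 0.95 0 0 0 -1;0 0 0.95 0 0 0 -1;0 0 0.95 0 0 0 -1;0 0 0.95 0 0 0 -1;0 0 0.95 0 0 0 -1;0 0 0.85 0 0 0 -1;0 0 0.5 0 0 0 -1"

```text
time_s: 4.15
tcp_pos: [0.5936, 0.307, 0.0078]
ee_rot: [[0.037, -0.999, -0.001], [-0.999, -0.037, -0.001], [0.001, 0.001, -1.0]]
wrist_force: [-0.1, 0.2, -0.4]
gripper_width: 1.0
gripper_force: 0.0
```

Call:
jog_arm --plan "0 0 0 0 0 0 0.1;0 0 0 0 0 0 0.6;0 0 0 0 0 0 1;0 0 0 0 0 0 1;0 0 0 0 0 0 1;0 0 0 0 0 0 1;0 0 0 0 0 0 1;0 0 0 0 0 0 1;0 0 0 0 0 0 1;0 0 0 0 0 0 1"

```text
time_s: 5.15
tcp_pos: [0.5948, 0.3065, 0.0095]
ee_rot: [[0.036, -0.999, 0.001], [-0.999, -0.036, 0.0], [-0.0, -0.001, -1.0]]
wrist_force: [-1.4, -0.8, 4.5]
gripper_width: 0.571
gripper_force: 30.0
```

Call:
jog_arm --plan "0 0 -0.3 0 0 0 1;0 0 -0.6 0 0 0 1;0 0 -0.8 0 0 0 1;0 0 -0.8 0 0 0 1;0 0 -0.8 0 0 0 1;0.3 0 -0.8 0 0 0 1;0.5 0 -0.8 0 0 0 1;0.7 0 -0.8 0 0 0 1;0.8 0 0 0 0 0 1;0.8 0 0 0 0 0 1"

```text
time_s: 6.15
tcp_pos: [0.5968, 0.2276, 0.1513]
ee_rot: [[0.035, -0.999, -0.0], [-0.999, -0.035, 0.001], [-0.001, 0.0, -1.0]]
wrist_force: [-0.3, -0.7, -2.7]
gripper_width: 0.574
gripper_force: 30.0
```

Call:
jog_arm --plan "0.8 0 0 0 0 0 1;0.8 0 0 0 0 0 1;0.8 0 0 0 0 0 1;0.8 0 0 0 0 0 1;0.8 0 0 0 0 0 1;0.8 0 0 0 0 0 1;0.8 0 0 0 0 0 1;0.8 0 0 0 0 0 1;0.8 0 0 0 0 0 1;0.8 0 0 0 0 0 1"

```text
time_s: 7.15
tcp_pos: [0.6042, 0.0273, 0.1511]
ee_rot: [[0.035, -0.999, -0.0], [-0.999, -0.035, -0.0], [0.0, 0.0, -1.0]]
wrist_force: [0.7, -0.5, -0.6]
gripper_width: 0.568
gripper_force: 30.0
```

Call:
jog_arm --plan "0.8 0 0 0 0 0 1;0.8 0 0 0 0 0 1;0.8 0 0 0 0 0 1;0.8 0 0 0 0 0 1;0.8 0 0 0 0 0 1;0.5 0 0 0 0 0 1;0.3 0 0 0 0 0 1;0 0 0 0 0 0 1;0 0 0 0 0 0 1;0 0 0 0 0 0 1"

```text
time_s: 8.15
tcp_pos: [0.6086, -0.0902, 0.1513]
ee_rot: [[0.036, -0.999, 0.0], [-0.999, -0.036, 0.0], [-0.0, -0.0, -1.0]]
wrist_force: [0.8, 0.8, -1.8]
gripper_width: 0.572
gripper_force: 30.0
```

Run:
```python
from station import r
import cv2,numpy as np
from h import *
s=r.sense();print(np.round(s['tcp_pos'],4),np.round(s['ee_rot'],3).tolist(),np.round(s['joints'],1),s['gripper_width'])
c=r.get_calibration('wrist');p,d=r.capture('wrist');K,T=c['mtx'],c['extrinsics']
np.savez('w2.npz',p=p,d=d,mtx=K,extrinsics=T);cv2.imwrite('pics/w2.png',p[:,:,::-1])
```

```text
[ 0.6086 -0.0902  0.1513] [[0.036, -0.999, 0.0], [-0.999, -0.036, 0.0], [-0.0, -0.0, -1.0]] [  6.6  24.3  -6.7  -0.  -59.   -4.5] 0.5724733791177963
```

View pics/w2.png

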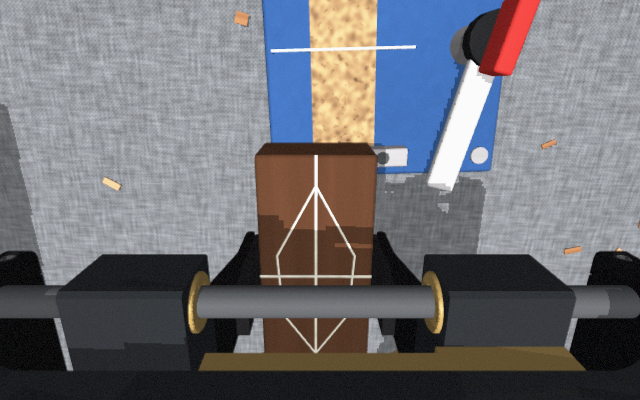

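The held block spans columns 257–377, with its far end at row ~155. The stage's white line runs from (271,50) to (416,46), and the cork spans columns 310–377. I'll measure both from this one view.

Run:
```python
from h import *
p,d,K,T=load('w2.npz');P=cloud(d,K,T);z=P[...,2]
hsv=cv2.cvtColor(p,cv2.COLOR_RGB2HSV).astype(int);H,S,V=hsv[...,0],hsv[...,1],hsv[...,2]
U=np.arange(640)[None]+0*z;R=np.arange(400)[:,None]+0*z
tcp=np.array([608.6,-90.2])
# block top, visible part above gripper rod
m=biggest((z>.162)&(z<.18)&(R<240)&(U>240)&(U<400)&(d>0)&(S>80));print('block z',np.median(z[m]),m.sum())
Q=P[m][:,:2]*1000;Q2=ray(np.argwhere(m)[:,::-1],K,T,np.median(z[m]))[:,:2]*1000
for q in(Q,Q2):
    # sides along length: per-row extremes
    rows=np.argwhere(m)[:,0];ml=[];
    for rr in np.unique(rows)[3:-3]:
        a=q[rows==rr];ml.append((a[:,0].min()+a[:,0].max(),a[:,1].mean()*2,np.ptp(a[:,0])))
    ml=np.array(ml)/[2,2,1];f=np.polyfit(ml[:,1],ml[:,0],1);print('mid x at tcp y',np.polyval(f,tcp[1]),'dx/dy',f[0],'w',np.median(ml[:,2]),'end y',np.percentile(q[:,1],[0.3,1]),'-> centre y',np.percentile(q[:,1],.5)+55)
w=(U>265)&(U<425)&(R>35)&(R<62)&(S<50)&(V>190)&(abs(z-.02)<.01);uv=np.argwhere(biggest(w))[:,::-1];print('line',rect(ray(uv,K,T,.02)[:,:2]),np.median(z[w]))
c=biggest((H>8)&(H<28)&(S>60)&(V>120)&(abs(z-.02)<.01)&(R>55)&(R<140));q=ray(np.argwhere(c)[:,::-1],K,T,.02)[:,:2]*1000
rows=np.argwhere(c)[:,0];ml=np.array([((a:=q[rows==i])[:,0].min()/2+a[:,0].max()/2,a[:,1].mean(),np.ptp(a[:,0])) for i in np.unique(rows)])
f=np.polyfit(ml[:,1],ml[:,0],1);print('cork mid x at y=-193',np.polyval(f,-193),'dx/dy',f[0],np.median(ml[:,2]))
```

```text
block z 0.172175261353861 8664
mid x at tcp y 607.9087075369102 dx/dy -0.03830219694782749 w 48.82339187638877 end y [-146.16564399 -145.95524211] -> centre y -91.09199551445889
mid x at tcp y 607.9108202035778 dx/dy -0.03782220882797715 w 48.743943688105446 end y [-147.57635944 -147.11037045] -> centre y -92.41928045954171
line (array([ 590.8, -196.6]), array([  2.3, 109.8]), np.float32(3.6)) 0.02097647577176534
cork mid x at y=-193 590.5945555045457 dx/dy -0.061676031470679384 48.90987449300468
```

Call:
jog_arm --plan "0.5 0.1 0 0 0 -0.03 1;0.6 0.1 0 0 0 -0.03 1;0.6 0.12 0 0 0 -0.03 1;0.6 0.12 0 0 0 -0.03 1;0.6 0.12 0 0 0 -0.03 1;0.6 0.12 0 0 0 -0.025 1;0.4 0.07 0 0 0 0 1;0.23 0.06 0 0 0 0 1;0 0 0 0 0 0 1;0 0 0 0 0 0 1"

```text
time_s: 9.2
tcp_pos: [0.5934, -0.1949, 0.1513]
ee_rot: [[0.06, -0.998, -0.0], [-0.998, -0.06, 0.0], [-0.0, -0.0, -1.0]]
wrist_force: [-0.2, 0.1, -1.0]
gripper_width: 0.574
gripper_force: 30.0
```

Call:
jog_arm --plan "0 0 0.3 0 0 0 1;0 0 0.6 0 0 0 1;0 0 0.7 0 0 0 1;0 0 0.7 0 0 0 1;0 0 0.7 0 0 0 1;0 0 0.7 0 0 0 1;0 0 0.5 0 0 0 1;0 0 0.3 0 0 0 1;0 0 0 0 0 0 1;0 0 0 0 0 0 1"

```text
time_s: 10.2
tcp_pos: [0.5939, -0.195, 0.0393]
ee_rot: [[0.06, -0.998, 0.001], [-0.998, -0.06, -0.0], [0.0, -0.001, -1.0]]
wrist_force: [0.8, -1.0, -1.2]
gripper_width: 0.571
gripper_force: 30.0
```

Run:
```python
from station import r
import cv2,numpy as np
from h import *
s=r.sense();print(np.round(s['tcp_pos'],4),np.round(s['ee_rot'],4).tolist(),np.round(s['joints'],1),s['gripper_width'])
p,d=r.capture('top');cv2.imwrite('pics/t2.png',cv2.resize(p[150:320,360:560,::-1],None,fx=3,fy=3))
```

```text
[ 0.5939 -0.195   0.0393] [[0.0603, -0.9982, 0.0009], [-0.9982, -0.0603, -0.0004], [0.0004, -0.0009, -1.0]] [ -3.4  32.2 -11.9   0.  -45.9   6.8] 0.5711708678230625
```

View pics/t2.png

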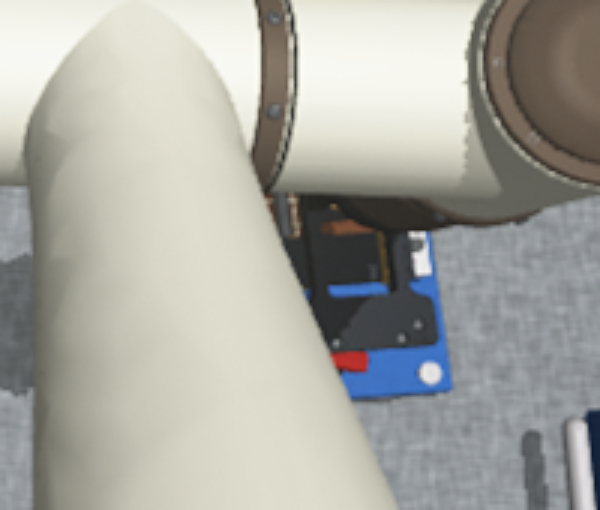

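Call:
jog_arm --plan "-0.03 0.05 0.1 0 0 0 1;0 0 0.1 0 0 0 1;0 0 0.1 0 0 0 1;0 0 0.08 0 0 0 1;0 0 0 0 0 0 1;0 0 0 0 0 0 1;0 0 0 0 0 0 1;0 0 0 0 0 0 1;0 0 0 0 0 0 1;0 0 0 0 0 0 1"

```text
time_s: 11.25
tcp_pos: [0.5922, -0.1944, 0.0295]
ee_rot: [[0.06, -0.998, 0.0], [-0.998, -0.06, -0.0], [0.0, -0.0, -1.0]]
wrist_force: [-1.1, 0.2, 1.7]
gripper_width: 0.567
gripper_force: 30.0
```

Run:
```python
from station import r
import cv2,numpy as np
s=r.sense();print(np.round(s['tcp_pos'],4),s['wrist_force'])
for n in('wrist','scene'):
    c=r.get_calibration(n);p,d=r.capture(n);np.savez(n+'3.npz',p=p,d=d,mtx=c['mtx'],extrinsics=c['extrinsics'])
    q=p if n=='wrist' else cv2.resize(p[110:210,210:370],None,fx=4,fy=4)
    cv2.imwrite(f'pics/{n}3.png',q[:,:,::-1])
```

```text
[ 0.5922 -0.1944  0.0295] [-1.05128927  0.18361992  1.67244884]
```

View pics/wrist3.png

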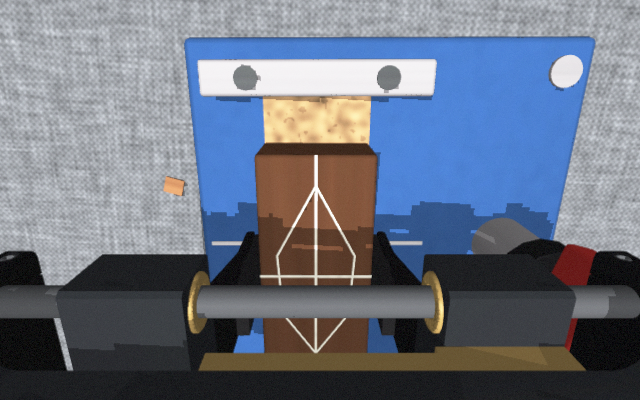

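The block sits on the cork between columns 257–377. The stop's inner face is at row ~97, the stage's white line shows on both sides at row 243, and the block's far end is at row ~155.

Run:
```python
from h import *
p,d,K,T=load('wrist3.npz');P=cloud(d,K,T);z=P[...,2]
hsv=cv2.cvtColor(p,cv2.COLOR_RGB2HSV).astype(int);H,S,V=hsv[...,0],hsv[...,1],hsv[...,2]
U=np.arange(640)[None]+0*z;R=np.arange(400)[:,None]+0*z
a=np.radians(3.5);ex=np.array([np.cos(a),np.sin(a)]);ey=np.array([-np.sin(a),np.cos(a)])
st=lambda q:np.c_[(q[:,:2]*1000-[592.5,-193.3])@ex,(q[:,:2]*1000-[592.5,-193.3])@ey]
uv=lambda m:np.argwhere(m)[:,::-1]
lo=lambda m,h:st(ray(uv(m),K,T,h))
l=(R>236)&(R<250)&(((U>212)&(U<238))|((U>398)&(U<422)))&(S<90)&(V>120);q=lo(l,.02);print('white line stage y',np.median(q[:,1]),l.sum(),'left/right',np.median(q[uv(l)[:,0]<300,1]),np.median(q[uv(l)[:,0]>300,1]))
s=biggest((S<40)&(V>200)&(R>55)&(R<100)&(U>190)&(U<440));q=lo(s,.034);print('stop top z',np.median(z[s]),'y range',np.percentile(q[:,1],[1,99]),'x',np.percentile(q[:,0],[1,99]))
b=biggest((z>.044)&(z<.056)&(R<240)&(U>240)&(U<390)&((H<20)|(H>170)));q=lo(b,.05);print('block z',np.median(z[b]),'end y',np.percentile(q[:,1],[.3,1]),'x',np.percentile(q[:,0],[1,99]))
c=(R>262)&(R<285)&(U>258)&(U<372)&(V>170)&(S<60);q=lo(c,.05);print('pencil cross y',np.median(q[:,1]),c.sum(), [round(np.median(q[(uv(c)[:,0]<x+15)&(uv(c)[:,0]>x-15),1]),1) for x in(275,355)])
k=biggest((H>8)&(H<28)&(S>60)&(V>120)&(abs(z-.02)<.01)&(R>97)&(R<145));q=lo(k,.02);print('cork x',np.percentile(q[:,0],[1,99]))
```

```text
white line stage y -2.512282267397 217 left/right -2.512282267397 -2.7202990931817936
stop top z 0.03441251018291533 y range [-92.48907405 -78.85139908] x [-50.24363617  47.00462257]
block z 0.050415229776870574 end y [-57.07355388 -57.05076312] x [-25.30773424  23.02100122]
pencil cross y -0.7108122420203561 441 [np.float64(-0.7), np.float64(-0.7)]
cork x [-26.17569708  22.81755439]
```

Call:
jog_arm --plan "0 0 0 0 0 0 0.1;0 0 0 0 0 0 -0.2;0 0 0 0 0 0 -0.5;0 0 0 0 0 0 -0.5;0 0 0 0 0 0 -0.5;0 0 0 0 0 0 -0.5;0 0 -0.1 0 0 0 -0.5;0 0 -0.4 0 0 0 -0.5;0 0 -0.7 0 0 0 -0.5;0 0 -1 0 0 0 -0.5"

```text
time_s: 12.35
tcp_pos: [0.5913, -0.1943, 0.0844]
ee_rot: [[0.06, -0.998, -0.002], [-0.998, -0.06, 0.0], [-0.0, 0.002, -1.0]]
wrist_force: [-0.0, -0.1, -0.0]
gripper_width: 0.748
gripper_force: 0.0
```

Call:
jog_arm --plan "-0.8 0 -1 0 0 0 -0.5;-1 0 -1 0 0 0 -0.5;-1 0 -0.5 0 0 0 -0.5;-1 0 0 0 0 0 -0.5;-1 0 0 0 0 0 -0.5;-1 0 0 0 0 0 -0.5;-1 0 0 0 0 0 -0.5;-1 0 0 0 0 0 -0.5;-1 0 0 0 0 0 -0.5;-0.5 0 0 0 0 0 -0.5"

```text
time_s: 13.35
tcp_pos: [0.5783, 0.0394, 0.1478]
ee_rot: [[0.062, -0.998, 0.001], [-0.998, -0.062, 0.0], [-0.0, -0.001, -1.0]]
wrist_force: [0.4, -0.4, -0.2]
gripper_width: 0.75
gripper_force: 0.0
```

```bash
cat > chk.py <<'E'
from station import r
import sys
from h import *
s=r.sense();print(np.round(s['tcp_pos'],4),s['time_s'])
p,d=r.capture('top');c=r.get_calibration('top');K,T=c['mtx'],c['extrinsics'];n=sys.argv[1]
np.savez(n+'.npz',p=p,d=d,mtx=K,extrinsics=T)
cv2.imwrite(f'pics/{n}.png',cv2.resize(p[170:310,380:530,::-1],None,fx=4,fy=4,interpolation=cv2.INTER_NEAREST))
P=cloud(d,K,T);z=P[...,2]
hsv=cv2.cvtColor(p,cv2.COLOR_RGB2HSV).astype(int);H,S,V=hsv[...,0],hsv[...,1],hsv[...,2]
w=np.zeros(d.shape,bool);w[180:300,385:520]=1
a=np.radians(3.5);ex=np.array([np.cos(a),np.sin(a)]);ey=np.array([-np.sin(a),np.cos(a)])
def rep(name,m,h):
    q=ray(np.argwhere(m)[:,::-1],K,T,h)[:,:2];c,s,y=rect(q);q=q*1000-[592.75,-193.25]
    print(name,m.sum(),np.median(z[m]).round(4),c,s,y,'stage x',np.percentile(q@ex,[.5,99.5]).round(1),'y',np.percentile(q@ey,[.5,99.5]).round(1))
st=w&(z>.029)&(z<.039)&(S<70);nn,l,ss,_=cv2.connectedComponentsWithStats(st.astype(np.uint8))
for i in range(1,nn):
    if ss[i,4]>200: rep('stop',l==i,.034)
b=w&(z>.042)&(z<.054);b=biggest(b);rep('block',b,.05)
k=w&(H>8)&(H<28)&(S>60)&(V>120)&(abs(z-.02)<.008)&~b;rep('cork',k,.02)
rep('fin',biggest(w&((H<6)|(H>174))&(S>170)&(z>.08)),.09)
rep('bar',biggest(w&(z>.055)&(z<.066)&(S<60)&(V>130)),.061)
E
python3 chk.py t4
```

```text
[0.5783 0.0394 0.1478] 13.35
stop 415 0.0326 [ 597.5 -274.6] [16.  98.9] 3.5 stage x [-49.4  48.9] y [-89.5 -73.7]
stop 390 0.0327 [ 587.8 -111.3] [15.3 98.1] 3.5 stage x [-48.7  47.8] y [74.6 89.7]
block 1530 0.0488 [ 592.9 -191.1] [ 50.2 111.1] 93.4 stage x [-24.5  25.2] y [-52.7  56.9]
cork 306 0.0191 [ 592.6 -195.3] [ 48.2 146.1] 93.7 stage x [-24.   23.3] y [-75.   70.8]
fin 164 0.0884 [ 497.9 -197.5] [11.7 43.1] 78.4 stage x [-105.1  -85. ] y [-19.   22.8]
bar 503 0.0596 [ 509.9 -139.8] [19.4 88.3] 78.5 stage x [-98.7 -60.5] y [ 16.  101.3]
```

View pics/t4.png

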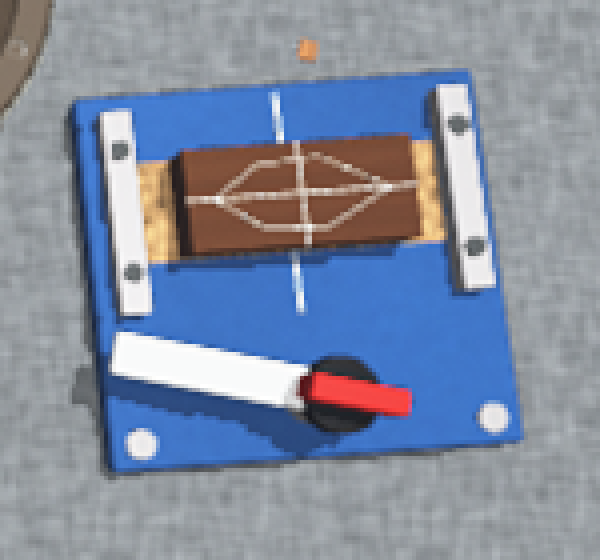

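The block is square and on the cork, but about 2 mm towards the +y stop: its ends are at −52.7 and +56.9 mm against stops at −74 and +74.6. I'll regrip it and shift it.

Call:
jog_arm --plan "0.5 0 0 0 0 0 -0.5;1 0 0 0 0 0 -0.5;1 0 0 0 0 0 -0.5;1 0 0 0 0 0 -0.5;1 0 0 0 0 0 -0.5;1 0 0 0 0 0 -0.5;1 0 0 0 0 0 -0.5;1 0 0 0 0 0 -0.5;1 0 0.5 0 0 0 -0.5;0.8 0 0.7 0 0 0 -0.5"

```text
time_s: 14.4
tcp_pos: [0.5921, -0.1979, 0.1177]
ee_rot: [[0.057, -0.998, 0.003], [-0.998, -0.057, -0.001], [0.001, -0.003, -1.0]]
wrist_force: [-0.5, 0.5, 0.4]
gripper_width: 0.752
gripper_force: 0.0
```

Call:
jog_arm --plan "0 0 0.7 0 0 0 -0.5;0 0 0.7 0 0 0 -0.5;0 0 0.7 0 0 0 -0.5;0 0 0.7 0 0 0 -0.5;0 0 0.5 0 0 0 -0.5;0 0 0.2 0 0 0 -0.5;0 0 0 0 0 0 -0.5;0 0 0 0 0 0 -0.5;0 0 0 0 0 0 0.5;0 0 0 0 0 0 1"

```text
time_s: 15.4
tcp_pos: [0.5926, -0.1943, 0.0302]
ee_rot: [[0.06, -0.998, 0.002], [-0.998, -0.06, -0.0], [0.0, -0.002, -1.0]]
wrist_force: [-0.5, -0.0, -0.1]
gripper_width: 0.644
gripper_force: 0.0
```

Call:
jog_arm --plan "0 0 0 0 0 0 1;0 0 0 0 0 0 1;0 0 0 0 0 0 1;0 0 0 0 0 0 1;0 0 0 0 0 0 1;0 0 0 0 0 0 1;0 0 -0.1 0 0 0 1;0 0 -0.1 0 0 0 1;0 0 0 0 0 0 1;0 0 0 0 0 0 1"

```text
time_s: 16.4
tcp_pos: [0.5918, -0.1943, 0.0339]
ee_rot: [[0.06, -0.998, -0.001], [-0.998, -0.06, 0.0], [-0.0, 0.001, -1.0]]
wrist_force: [0.9, 0.0, -1.5]
gripper_width: 0.568
gripper_force: 30.0
```

Call:
jog_arm --plan "0.04 0.01 0 0 0 0 1;0.036 0.01 0 0 0 0 1;0 0 0 0 0 0 1;0 0 0 0 0 0 1;0 0 0.07 0 0 0 1;0 0 0.07 0 0 0 1;0 0 0.06 0 0 0 1;0 0 0 0 0 0 1;0 0 0 0 0 0 1;0 0 0 0 0 0 1"

```text
time_s: 17.4
tcp_pos: [0.5917, -0.1963, 0.0299]
ee_rot: [[0.06, -0.998, 0.0], [-0.998, -0.06, -0.0], [0.0, -0.0, -1.0]]
wrist_force: [-2.9, 1.2, 5.7]
gripper_width: 0.572
gripper_force: 30.0
```

Call:
jog_arm --plan "0 0 0 0 0 0 0.1;0 0 0 0 0 0 -0.2;0 0 0 0 0 0 -0.5;0 0 0 0 0 0 -0.5;0 0 0 0 0 0 -0.5;0 0 0 0 0 0 -0.5;0 0 -0.1 0 0 0 -0.5;0 0 -0.4 0 0 0 -0.5;0 0 -0.7 0 0 0 -0.5;0 0 -1 0 0 0 -0.5"

```text
time_s: 18.4
tcp_pos: [0.5909, -0.1961, 0.0845]
ee_rot: [[0.06, -0.998, -0.002], [-0.998, -0.06, 0.0], [-0.0, 0.002, -1.0]]
wrist_force: [0.5, 0.7, -0.1]
gripper_width: 0.75
gripper_force: 0.0
```

Call:
jog_arm --plan "-0.8 0 -1 0 0 0 -0.5;-1 0 -1 0 0 0 -0.5;-1 0 -0.5 0 0 0 -0.5;-1 0 0 0 0 0 -0.5;-1 0 0 0 0 0 -0.5;-1 0 0 0 0 0 -0.5;-1 0 0 0 0 0 -0.5;-1 0 0 0 0 0 -0.5;-1 0 0 0 0 0 -0.5;-0.5 0 0 0 0 0 -0.5"

```text
time_s: 19.4
tcp_pos: [0.5779, 0.0375, 0.1478]
ee_rot: [[0.062, -0.998, 0.001], [-0.998, -0.062, 0.0], [-0.0, -0.002, -1.0]]
wrist_force: [0.9, 0.4, -1.1]
gripper_width: 0.75
gripper_force: 0.0
```

```bash
python3 chk.py t5
```

```text
[0.5779 0.0375 0.1478] 19.4
stop 398 0.0327 [ 597.5 -274.7] [15.8 98.9] 3.5 stage x [-49.3  48.9] y [-89.5 -74.2]
stop 390 0.0329 [ 587.2 -111.3] [15.5 99.1] 3.7 stage x [-48.9  47.8] y [74.6 89.7]
block 1532 0.0487 [ 592.5 -192.9] [ 50.3 111.3] 93.4 stage x [-25.1  24.6] y [-54.6  55. ]
cork 300 0.019 [ 592.6 -195.3] [ 48.1 146.1] 93.6 stage x [-24.   23.8] y [-75.   70.8]
fin 165 0.0882 [ 497.9 -197.4] [11.7 43.4] 78.4 stage x [-105.1  -85. ] y [-19.   22.8]
bar 496 0.0596 [ 510.1 -139.9] [19.2 88.3] 78.4 stage x [-98.7 -60.5] y [ 16.7 101.3]
```

Call:
jog_arm --plan "0.76 0.45 -0.25 0 0 0 -0.5;0.76 0.45 -0.25 0 0 0 -0.5;0.76 0.45 -0.25 0 0 0 -0.5;0.76 0.45 -0.25 0 0 0 -0.5;0.76 0.45 -0.25 0 0 0 -0.5;0.76 0.45 -0.25 0 0 0 -0.5;0.76 0.45 -0.25 0 0 0 -0.5;0.76 0.45 -0.25 0 0 0 -0.5;0 0 0 0 0 0 -0.5;0 0 0 0 0 0 -0.5"

```text
time_s: 20.45
tcp_pos: [0.4962, -0.1229, 0.1974]
ee_rot: [[0.057, -0.998, 0.001], [-0.998, -0.057, 0.0], [-0.0, -0.001, -1.0]]
wrist_force: [0.3, -0.6, 0.3]
gripper_width: 0.749
gripper_force: 0.0
```

```bash
cat > wk.py <<'E'
from station import r
import sys
from h import *
s=r.sense();print(np.round(s['tcp_pos'],4),np.round(s['ee_rot'],4).tolist(),s['time_s'])
c=r.get_calibration('wrist');p,d=r.capture('wrist');K,T=c['mtx'],c['extrinsics']
cv2.imwrite(f'pics/{sys.argv[1]}.png',p[:,:,::-1])
P=cloud(d,K,T);z=P[...,2]
hsv=cv2.cvtColor(p,cv2.COLOR_RGB2HSV).astype(int);H,S,V=hsv[...,0],hsv[...,1],hsv[...,2]
for n,m,h in(('fin',((H<6)|(H>174))&(S>170)&(z>.08)&(z<.1),.09),('bar',(abs(z-.061)<.005)&(S<60)&(V>120),.061),('block',(abs(z-.05)<.005)&(S>60)&(V<140),.05)):
    if m.sum()<50: continue
    m=biggest(m);uv=np.argwhere(m)[:,::-1];print(n,m.sum(),uv.min(0),uv.max(0),np.median(z[m]).round(4),rect(P[m][:,:2]),rect(ray(uv,K,T,h)[:,:2]))
E
python3 wk.py w6
```

```text
[ 0.4962 -0.1229  0.1974] [[0.0567, -0.9984, 0.0011], [-0.9984, -0.0567, 0.0002], [-0.0001, -0.0011, -1.0]] 20.45
fin 992 [307  53] [335 115] 0.0903 (array([ 496. , -202.4]), array([11.9, 42.9]), np.float32(78.5)) (array([ 496. , -202.4]), array([11.8, 42.9]), np.float32(78.5))
bar 2225 [280 101] [326 205] 0.0613 (array([ 508.1, -143.4]), array([20. , 88.8]), np.float32(78.5)) (array([ 508.1, -143.7]), array([19.9, 88.3]), np.float32(78.3))
block 2811 [200  12] [241 149] 0.0503 (array([ 577.9, -197.5]), array([ 24.9, 108.8]), np.float32(93.5)) (array([ 577.4, -197.5]), array([ 25.7, 108.4]), np.float32(93.4))
```

View pics/w6.png

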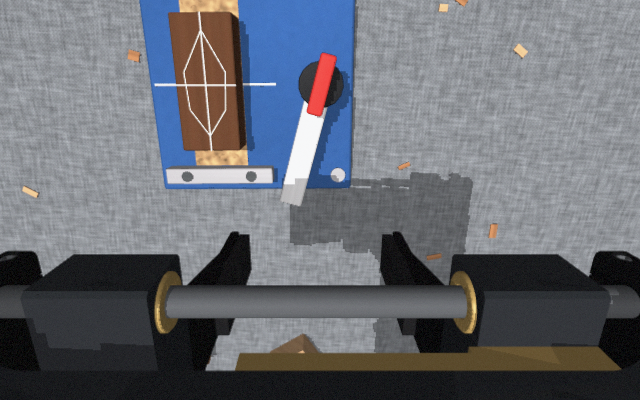

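Call:
jog_arm --plan "0.6 0.03 0 0 0 0 -0.5;0.8 0.04 0 0 0 0 -0.5;0.8 0.04 0 0 0 0 -0.5;0.6 0.03 0 0 0 0 -0.5;0.336 0.016 0 0 0 0 -0.5;0 0 0 0 0 0.6 -0.5;0 0 0 0 0 0.7 -0.5;0 0 0 0 0 0.55 -0.5;0 0 0 0 0 0 -0.5;0 0 0 0 0 0 -0.5"

```text
time_s: 21.5
tcp_pos: [0.4978, -0.1996, 0.1967]
ee_rot: [[-0.195, -0.981, -0.0], [-0.981, 0.195, 0.0], [-0.0, 0.0, -1.0]]
wrist_force: [0.5, 0.0, -0.1]
gripper_width: 0.75
gripper_force: 0.0
```

Call:
jog_arm --plan "0 0 0.4 0 0 0 -0.5;0 0 0.8 0 0 0 -0.5;0 0 0.8 0 0 0 -0.5;0 0 0.8 0 0 0 -0.5;0 0 0.8 0 0 0 -0.5;0 0 0.6 0 0 0 -0.5;0 0 0.4 0 0 0 -0.5;0 0 0.3 0 0 0 -0.5;0 0 0 0 0 0 -0.5;0 0 0 0 0 0 -0.5"

```text
time_s: 22.5
tcp_pos: [0.4982, -0.1998, 0.0747]
ee_rot: [[-0.197, -0.98, 0.001], [-0.98, 0.197, -0.0], [0.0, -0.001, -1.0]]
wrist_force: [-0.5, -0.3, 0.4]
gripper_width: 0.75
gripper_force: 0.0
```

Call:
jog_arm --plan "0.07 0.04 0.14 0 0 0 -0.5;0 0 0 0 0 0 -0.5;0 0 0 0 0 0 0;0 0 0 0 0 0 0.5;0 0 0 0 0 0 1;0 0 0 0 0 0 1;0 0 0 0 0 0 1;0 0 0 0 0 0 1;0 0 0 0 0 0 1;0 0 0 0 0 0 1"

```text
time_s: 23.5
tcp_pos: [0.4967, -0.2013, 0.0708]
ee_rot: [[-0.197, -0.98, 0.0], [-0.98, 0.197, -0.0], [-0.0, -0.0, -1.0]]
wrist_force: [0.4, -0.1, -0.4]
gripper_width: 0.136
gripper_force: 30.0
```

Run:
```python
from station import r
s=r.sense();print(s['wrist_force'],s['moment'],s['gripper_width']*87,s['joints'])
```

```text
[ 0.43511074 -0.08844627 -0.40233729] [ 0.09524902 -0.07571846 -0.03137281] 11.873336552594857 [-4.71574111e+00  2.28147889e+01 -2.33094269e+01  3.60703216e-03
 -4.38489759e+01 -6.66176750e+00]
```

Call:
jog_arm --plan "0 0 0 0 0 0.4 1;0 0 0 0 0 0.6 1;0 0 0 0 0 0.6 1;0 0 0 0 0 0.6 1;0 0 0 0 0 0.6 1;0 0 0 0 0 0.6 1;0 0 0 0 0 0.6 1;0 0 0 0 0 0.6 1;0 0 0 0 0 0.4 1;0 0 0 0 0 0 1"

```text
time_s: 24.5
tcp_pos: [0.4964, -0.2012, 0.0708]
ee_rot: [[-0.781, -0.624, -0.0], [-0.624, 0.781, 0.0], [-0.0, 0.0, -1.0]]
wrist_force: [0.7, 0.6, -0.1]
gripper_width: 0.136
gripper_force: 30.0
```

Call:
jog_arm --plan "0 0 0 0 0 0.4 1;0 0 0 0 0 0.6 1;0 0 0 0 0 0.6 1;0 0 0 0 0 0.6 1;0 0 0 0 0 0.6 1;0 0 0 0 0 0.6 1;0 0 0 0 0 0.5 1;0 0 0 0 0 0.25 1;0 0 0 0 0 0.1 1;0 0 0 0 0 0 1"

```text
time_s: 25.5
tcp_pos: [0.4963, -0.2009, 0.0708]
ee_rot: [[-0.997, -0.082, -0.0], [-0.082, 0.997, 0.0], [0.0, 0.0, -1.0]]
wrist_force: [-0.8, 2.6, 1.3]
gripper_width: 0.14
gripper_force: 30.0
```

Call:
jog_arm --plan "0 0 0 0 0 0.07 1;0 0 0 0 0 0.07 1;0 0 0 0 0 0 1;0 0 0 0 0 0 1;0 0 0 0 0 0 1;0 0 0 0 0 0 1;0 0 0 0 0 0 1;0 0 0 0 0 0 1;0 0 0 0 0 0 1;0 0 0 0 0 0 1"

```text
time_s: 26.5
tcp_pos: [0.4963, -0.201, 0.0708]
ee_rot: [[-0.998, -0.061, -0.0], [-0.061, 0.998, 0.0], [0.0, 0.0, -1.0]]
wrist_force: [-1.2, 5.1, 2.5]
gripper_width: 0.137
gripper_force: 30.0
```

Run:
```python
from station import r
s=r.sense();print(s['wrist_force'],s['moment'],s['gripper_width']*87)
```

```text
[-1.1713636   5.06049581  2.47970887] [1.5593716  0.19490213 0.05018105] 11.953583456718418
```

Call:
jog_arm --plan "0 0 0 0 0 0.06 1;0 0 0 0 0 0.06 1;0 0 0 0 0 0 1;0 0 0 0 0 0 1;0 0 0 0 0 0 1;0 0 0 0 0 0 1;0 0 0 0 0 0 1;0 0 0 0 0 0 1;0 0 0 0 0 0 1;0 0 0 0 0 0 1"

```text
time_s: 27.5
tcp_pos: [0.4963, -0.201, 0.0708]
ee_rot: [[-0.999, -0.046, -0.001], [-0.046, 0.999, 0.0], [0.001, 0.0, -1.0]]
wrist_force: [-1.0, 5.0, 1.0]
gripper_width: 0.136
gripper_force: 30.2
```

Run:
```python
from station import r
s=r.sense();print(s['wrist_force'],s['moment'],s['gripper_width']*87)
```

```text
[-1.00351385  5.00937525  1.03574898] [1.6074489  0.14675535 0.42925558] 11.802806551794623
```

Call:
jog_arm --plan "0 0 0 0 0 0 0.6;0 0 0 0 0 0 0.2;0 0 0 0 0 0 -0.3;0 0 0 0 0 0 -0.5;0 0 0 0 0 0 -0.5;0 0 0 0 0 0 -0.5;0 0 -0.3 0 0 0 -0.5;0 0 -0.8 0 0 0 -0.5;0 0 -1 0 0 0 -0.5;0 0 -1 0 0 0 -0.5"

```text
time_s: 28.5
tcp_pos: [0.4964, -0.2013, 0.1496]
ee_rot: [[-0.999, -0.045, -0.0], [-0.045, 0.999, -0.0], [0.0, -0.0, -1.0]]
wrist_force: [-0.3, -0.3, 0.2]
gripper_width: 0.747
gripper_force: 0.0
```

Call:
jog_arm --plan "0 0.5 -0.8 0 0 0 -0.5;0 1 -0.5 0 0 0 -0.5;0 1 0 0 0 0 -0.5;0 1 0 0 0 0 -0.5;0 1 0 0 0 0 -0.5;0 1 0 0 0 0 -0.5;0 1 0 0 0 0 -0.5;0 1 0 0 0 0 -0.5;0 1 0 0 0 0 -0.5;0 1 0 0 0 0 -0.5"

```text
time_s: 29.5
tcp_pos: [0.4858, 0.037, 0.1815]
ee_rot: [[-0.999, -0.045, 0.001], [-0.045, 0.999, 0.0], [-0.001, 0.0, -1.0]]
wrist_force: [0.5, -0.4, -1.1]
gripper_width: 0.748
gripper_force: 0.0
```

```bash
python3 chk.py t9
```

```text
[0.4858 0.037  0.1815] 29.5
stop 407 0.0326 [ 597.5 -274.6] [16.1 98.9] 3.5 stage x [-49.4  48.9] y [-89.5 -74. ]
stop 388 0.0328 [ 587.8 -111.4] [15.3 98.2] 3.7 stage x [-48.7  48.1] y [74.6 89.6]
block 1316 0.0489 [ 592.5 -192.9] [ 50.1 111.1] 93.5 stage x [-25.   24.6] y [-54.7  55. ]
cork 305 0.0191 [ 592.8 -195.3] [ 48.1 146.3] 93.5 stage x [-24.1  23.8] y [-75.1  70.8]
fin 175 0.0885 [ 497.7 -198.3] [13.2 42. ] 2.6 stage x [-116.2  -75.2] y [-5.7  7.5]
bar 496 0.0595 [ 557.8 -195.1] [20.6 89.3] 3.7 stage x [-78.1   9.3] y [-9.7 10.4]
```

View pics/t9.png

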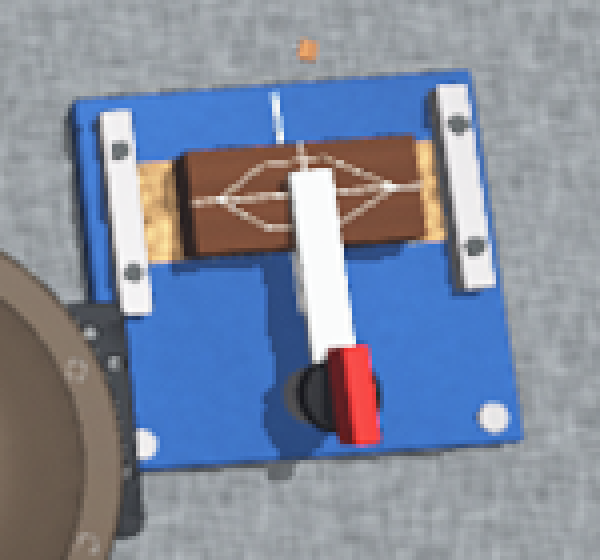

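The bar lies squarely across the block, at 3.7° against the stage's 3.5°. The block is still centred, with its ends at −54.7 and +55.0 mm, and the arm is clear.

```bash
python3 -c "
from station import r
print(r.finish_job())"
```

```text
the job is handed in; nothing more can be done
None
```

The walnut block is flat on the cork, centred to within about half a millimetre with equal end gaps, the keeper bar is turned to its hard stop squarely across it, the pale block and gouge were never touched, and the job was handed in at about 30 s.

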